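# Pack the brass press insert and the blue sanding block

## Task

Get the kit for the next fret job into the grey tray: pull the brass insert straight up out of its snap-in holder in the vice and put it in the tray, and lift the sanding block with the blue handle off its hook and stand it upright on its base in the same tray. Set both down rather than dropping them, leave the red-handled block hanging on its hook, and do not disturb the other things on the bench.

Things in the scene. Friction and masses are not known exactly. Their poses are not given: they have to be found in the camera images.
- insert: Brass press insert: upright bar 64 mm long (its x), 10 thick (y), 56 tall at the ends, 52 in the hollowed middle. Origin: centre of underside; z up. Its lower 26 mm sit in the holder's slot, the rest stands free above. Ridges at its ends (68 mm over them) snap under spring plungers: a straight upward pull of some 10 to 15 N frees it; clear of the slot after 26 mm. 0.16 to 0.26 kg.
- insert_mid (a point): Middle of the brass insert, 27 mm above its underside.
- vice: Blue bench vice, fixed, 130 x 100 mm plus a screw on its -y side; steel jaws (tops at 80 mm, 68 mm over their outer faces) clamp an aluminium holder 90 mm long (x), 35 wide (y), top at 96 mm. The slot runs along x. Origin: bench level under the slot centre; z up.
- slot (a point): Centre of the slot's mouth on top of the holder, 96 mm above the bench; the slot is 26 mm deep and 11.5 mm wide.
- blue_block: Sanding block with blue handle: wooden block 26 (x) x 36 (y) x 62 mm high, flat cork base; on top an upright blue plate 8 mm thick (x), 30 wide (y), from 62 to 114 mm. The hook passes through the plate's window, 18 mm wide, 66 to 92 mm above the base. Origin: centre of underside; z up. Hangs with its base about 33 mm above the bench. 0.1 to 0.16 kg.
- blue_tab (a point): Middle of the solid part of the blue handle plate above the window, 103 mm above the block's base; a good place to pinch the plate across its 30 mm width (y).
- red_block: The same sanding block with a red handle; hangs on the other hook and stays there. Origin: centre of its underside.
- rack: Dark wooden rack, fixed: bar along y (170 mm, top at 135 mm, at x = 45 to 59 mm) with two 8 mm steel hooks at y = +50 and -50 mm pointing to its -x: level (axis at 121.5 mm) to x = -12 mm, then rising 12 mm to the tip at x = -32 mm. Blocks hang at x = 0; raised 15 mm they come off along -x (50 mm or more). Which hangs where varies. Origin: bench level, midway between the blocks.
- hook_left (a point): Tip of the hook at the rack's y = +50 mm (end of the bar's axis).
- hook_right (a point): Tip of the hook at the rack's y = -50 mm.
- tray: Grey open tray, fixed to the bench, 190 mm (x) x 150 mm (y) outside, 32 mm high, walls and floor 5 mm thick. Origin: centre of its underside; z up.
- glue: White glue bottle with orange cap, 48 mm across, 120 mm tall; bystander. Origin: centre of its underside.
- pen_cup: Dark steel cup with pens, 72 mm across, 90 mm tall (pens to 140 mm); bystander. Origin: centre of its underside.
- driver: Screwdriver 170 mm long lying on the bench; bystander.
- spare: White plastic spare insert 64 x 10 x 22 mm standing on the bench; bystander. Origin: centre of its underside.
Mind the look-alikes: they are no part of the job. What is meant by the insert is not green, and is the smaller of those in its own colour.

How it is judged (in metres and radians):
At the end, for the whole second after the job is handed in: At rest in the tray: the insert, lying or standing (its middle inside the walls, under 60 mm above the tray's underside), and the blue block, standing on its base (inside the walls, base under 12 mm above the underside, lean under 0.15 rad). The red block still hangs on the rack (x of insert_mid in the frame of tray between -0.09 and 0.09 m and y of insert_mid in the frame of tray between -0.07 and 0.07 m and z of insert_mid in the frame of tray below 0.06 m and x of blue_block in the frame of tray between -0.09 and 0.09 m and y of blue_block in the frame of tray between -0.07 and 0.07 m and z of blue_block in the frame of tray below 0.012 m and angle between blue_block's own z axis and vertical below 0.15 rad and linear speed of each of insert, blue_block below 0.02 m/s and height (world z) of red_block above 0.028 m and contact force between red_block and rack above 0.2 N); the robot touches nothing.
It fails at once if the insert or the blue block is dropped (falls free of the fingers faster than 1.1 m/s, a fall of more than about 6 cm) ((contact force between the fingers and insert below 0.05 N and linear speed of insert above 1.1 m/s) or (contact force between the fingers and blue_block below 0.05 N and linear speed of blue_block above 1.1 m/s)).
It fails at once if the red-handled block is moved by more than 4 cm (distance of red_block from where it was at the start of the episode above 0.04 m).
It fails at once if the glue bottle, pen cup, screwdriver or spare insert is moved by more than 3 cm (distance of any of glue, pen_cup, driver, spare from where it was at the start of the episode above 0.03 m).
It also fails if it takes over 72 s, if anything falls off the work surface, if the arm or the gripper's body presses on something with over 40 N, if the wrist force passes 120 N, or if a joint passes its speed limit or range.

## Robot

A 6-joint arm with a two-finger parallel gripper is mounted at the origin on the work surface. World frame = base frame: x ahead of the robot, y to its left, z up, the work surface at z = 0. Lengths are in m, angles in degrees, forces in N, time in s.
With the tool pointing down it reaches from about 0.275 to 0.875 m from the base axis. Payload 12.5 kg.
Tool frame: the origin (TCP) lies midway between the tips of the shut fingers; the grasp point (between the pads) lies 19 mm behind it; z points along the fingers, y is the direction in which the jaws open and shut (so a half turn about z gives the same grasp; the last joint's range is limited). The gripper opens to 85 mm and grips with 20 to 120 N. Pads are 22 mm wide; open, the fingers measure 114 mm over their backs; the gripper's body (76 mm by 85 mm) begins 54 mm behind the grasp point. The pads swing forward as they close: fully open they stand 13 mm farther back than shut.
Start: joints at [64.939, 20.094, 94.641, -0, 65.266, -4.847], TCP at [0.19, 0.516, 0.209] pointing down, gripper open.
Joint ranges: [-157.81, 157.81], [-45, 120.19], [0.68, 151.7], [-89.99, 269.99], [4.06, 180], [-164.3, 164.3]. Speed limits (degrees/s): [127.2, 127.2, 159.86, 180, 180, 180].

## Interface

Orientations are given as [roll, pitch, yaw] about the fixed x, y, z axes, in that order (R = Rz(yaw) Ry(pitch) Rx(roll)).
In Python, from plant import ctrl, cams gives the robot as it stands. Calls block until the motion is done:
- ctrl.goto(position, orientation): joint-space move of the TCP to a pose.
- ctrl.move_linear(position, rotation=None, speed=0.15, guard=None): straight line of the TCP; rotation=None keeps the orientation; speed is the mean speed in m/s. With guard (N) it stops when the force on the tool has changed by that much, and returns True; else False.
- ctrl.set_joints(angles): joint-space move.
- ctrl.set_gripper(opening, grip_force=None): finger opening in m; grip_force is the grip in N (None keeps the last); returns when the fingers have stopped.
- ctrl.wait(seconds).
- ctrl.solve_ik(position, orientation): joint angles nearest the present ones, or None.
- ctrl.sense(): the state.
- cams.capture(name): name is "side" or "top"; returns a dict with "img" (420x560x3 uint8, red, green, blue), "vfov" (degrees; the focal length in pixels is half the picture's height over the tangent of half this angle, whatever the lens; pixels are square), "cx", "cy" (the principal point, pixels), "R" (3x3) and "t" (3): a world point X has camera coordinates R X + t. Camera axes: x right, y down, z forward; pixel columns grow to the right and rows downward; lengths in m; the calibration is good to about 2 mm. A picture is of the moment at which its call begins. There is no depth.
A pose or a line that the arm cannot do raises ctrl.PlanningError and nothing moves.
- ctrl.hand_in(): hands the job in, once; it reports no verdict.
The state is a dict: "clock": time; "qpos": joint angles; "dq": joint speeds; "effort": joint torques, N m; "ee_pos": TCP position; "tcp_rot": TCP orientation; "wrist_force": force on the tool from outside, world axes, zero at the start; "moment": the same for the moment, N m; "width": finger opening in m.
Only numpy, scipy, OpenCV 4.12 (cv2) and the standard library are available. Lean on these libraries where they do the work, as an engineer would, in place of code of your own. Each camera call takes 0.05 s, during which the arm holds its last target. There are 200 camera calls.

## Working session

There is one attempt and no reset: what is moved stays moved. The work goes in short steps, each a Python script; the robot and the scene stay as the last script left them, time stands still between calls to the robot, and variables do not carry over. Pictures are saved under pics/ and viewed, about 8 in all and at most 12, crops included, and the job is handed in when it is done.

```bash
ls; mkdir -p pics; cat > h.py <<'E'
import numpy as np, cv2
from plant import ctrl, cams
def cap(n,f=None):
    c=cams.capture(n); c['f']=c['img'].shape[0]/2/np.tan(np.radians(c['vfov'])/2)
    if f: cv2.imwrite('pics/'+f,c['img'][:,:,::-1])
    return c
def ray(c,u,v):
    R=np.array(c['R']);t=np.array(c['t']);o=-R.T@t
    return o,R.T@np.array([(u-c['cx'])/c['f'],(v-c['cy'])/c['f'],1])
def onz(c,u,v,z):
    o,d=ray(c,u,v); return o+d*(z-o[2])/d[2]
def proj(c,X):
    p=np.array(c['R'])@X+np.array(c['t']); return c['cx']+c['f']*p[0]/p[2],c['cy']+c['f']*p[1]/p[2]
E
python3 - <<'E'
from h import *
for n in('top','side'):
    c=cap(n,n+'1.png'); print(n,c['f'],c['cx'],c['cy'],c['vfov'],[k for k in c],np.round(c['R'],3).tolist(),-np.array(c['R']).T@c['t'])
print(ctrl.sense())
E
```

```text
pics
top 401.2135767041658 281.08458999543404 207.21645303092012 55.25619952432866 ['img', 'vfov', 'cx', 'cy', 'R', 't', 'f'] [[0.023, -1.0, 0.016], [-0.997, -0.024, -0.075], [0.076, -0.015, -0.997]] [0.52613089 0.04796883 1.01029086]
side 405.86404703275946 279.0872609817028 208.79576116980869 54.71541409614075 ['img', 'vfov', 'cx', 'cy', 'R', 't', 'f'] [[-0.854, -0.521, -0.009], [-0.355, 0.595, -0.721], [0.381, -0.612, -0.693]] [0.21126008 0.60045341 0.76496555]
{'clock': 0.1, 'qpos': array([ 6.49414062e+01,  2.01227752e+01,  9.46720303e+01, -8.50305340e-04,
        6.52664763e+01, -4.84619057e+00]), 'dq': array([ 0.01248596, -0.01692762, -0.09848073, -0.08548124,  0.01483911,
        0.08006091]), 'effort': array([-4.57582228e-04, -5.06839585e+01, -2.91871887e+01, -1.59859524e-04,
        2.71260891e-03,  1.38197319e-05]), 'ee_pos': array([0.18986141, 0.51585291, 0.20830601]), 'tcp_rot': array([-1.79938872e+02, -4.40799039e-03,  1.59787951e+02]), 'wrist_force': array([-0.15605527,  0.85361734, -0.78477526]), 'moment': array([-0.05955712, -0.01964923, -0.04733397]), 'width': 0.0856123584427568}
```

View pics/top1.png

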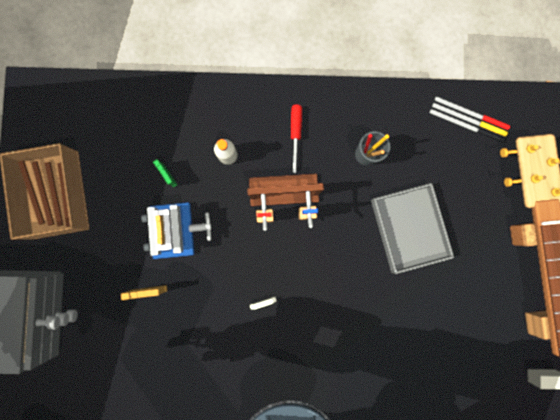

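View pics/side1.png

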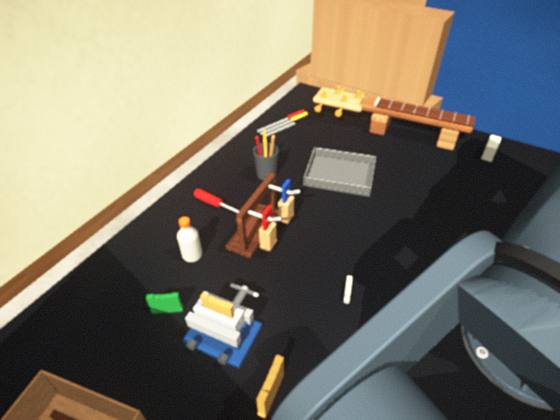

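Candidates for the insert: brass bar in the vice, top (158,230) / side (216,302). Bigger brass bar standing free, top (143,293) / side (270,385). Green bar, top (164,172). White spare, top (263,303). The bar in the vice fits the description, since it is brass, sits in the holder and looks smaller. The blue handle is at top (309,212) and the red one at (264,215). I'll confirm in one crop.

```bash
python3 - <<'E'
from h import *
t=cv2.imread('pics/top1.png');s=cv2.imread('pics/side1.png')
z=lambda im,x,y:cv2.resize(im[y:y+75,x:x+100],(400,300),interpolation=cv2.INTER_CUBIC)
cv2.imwrite('pics/crop1.png',np.vstack([np.hstack([z(t,120,190),z(t,240,165)]),np.hstack([z(s,180,275),z(s,220,170)])]))
c=cap('top')
hsv=cv2.cvtColor(c['img'],cv2.COLOR_RGB2HSV)
def blobs(img,lo,hi,mn):
    m=cv2.inRange(cv2.cvtColor(img,cv2.COLOR_RGB2HSV),lo,hi)
    return [cv2.minAreaRect(k) for k in cv2.findContours(m,0,2)[0] if cv2.contourArea(k)>mn]
cs=cap('side')
for nm,lo,hi in(('brass',(18,110,110),(32,255,255)),('blue',(100,120,80),(125,255,255)),('red',(172,150,100),(180,255,255))):
  for n,q in(('top',c),('side',cs)):
    print(nm,n,[[np.round(v,1).tolist() for v in b] for b in blobs(q['img'],lo,hi,20)])
E
```

```text
brass top [[[544.5, 327.5], [19.5, 2.8], 81.9], [[140.5, 293.6], [8.2, 40.1], 82.6], [[529.5, 234.4], [19.4, 8.2], 78.7], [[159.0, 229.5], [27.0, 6.0], 90.0], [[554.5, 192.0], [9.0, 12.0], 0.0], [[538.0, 178.0], [10.0, 16.0], 90.0], [[552.0, 161.7], [14.1, 9.5], 10.3], [[512.8, 174.7], [39.3, 19.8], 81.9], [[532.5, 147.0], [10.3, 15.2], 63.4], [[221.4, 144.1], [8.5, 8.2], 71.6], [[521.0, 142.9], [12.6, 48.4], 59.3], [[378.0, 143.5], [5.0, 27.6], 48.4], [[493.5, 128.6], [29.2, 6.3], 21.8]]
brass side [[[268.6, 385.2], [13.3, 63.2], 19.7], [[216.4, 304.1], [36.2, 12.2], 22.6], [[183.5, 221.0], [6.0, 7.0], 90.0], [[445.5, 144.2], [13.5, 4.4], 9.5], [[264.5, 143.5], [27.0, 5.0], 90.0], [[379.1, 117.5], [13.1, 5.8], 14.0], [[299.0, 116.0], [5.0, 18.9], 66.8], [[339.3, 110.8], [7.0, 9.9], 15.9], [[319.1, 105.3], [6.0, 11.3], 40.6], [[344.2, 98.1], [5.8, 8.0], 26.6], [[323.0, 93.5], [7.0, 6.0], 90.0], [[339.2, 92.5], [51.9, 15.1], 2.4], [[349.7, 71.8], [10.2, 23.9], 3.8]]
blue top [[[310.5, 210.6], [4.1, 15.2], 85.2], [[161.5, 206.0], [4.0, 15.0], 90.0], [[170.6, 230.4], [54.4, 41.8], 85.0]]
blue side [[[222.1, 332.3], [64.8, 52.3], 26.6], [[285.5, 189.5], [9.0, 23.0], 0.0], [[493.0, 76.0], [152.0, 132.0], 90.0]]
red top []
red side []
```

View pics/crop1.png

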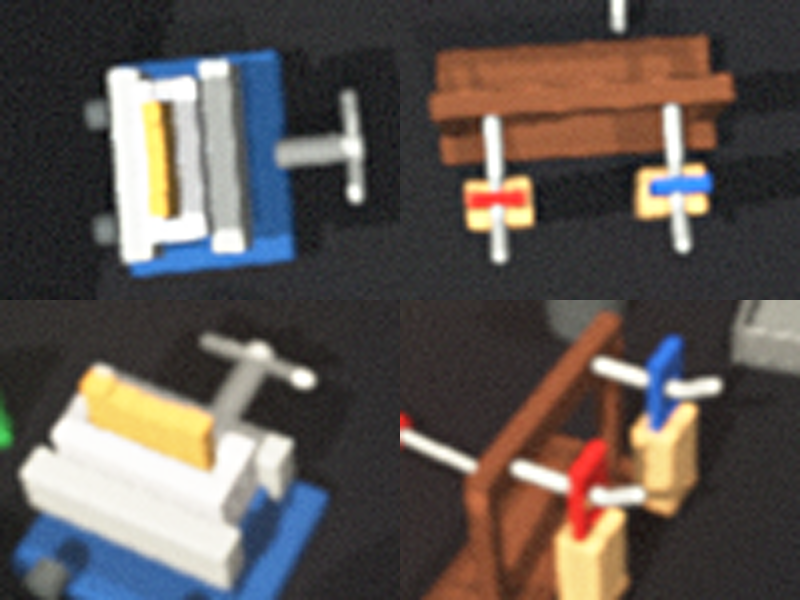

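The crop confirms it: the smaller brass bar stands in the holder's slot, with its top +y edge running from about (155.8,215.5) to (158,244). The blue handle hangs on the right hook (tip at about (311,227)) and the red one on the left (tip at about (265,229)). Next I compute poses and overlay the predictions on both views.

```bash
cat > est.py <<'E'
from h import *
def T(o,yaw): 
    c,s=np.cos(yaw),np.sin(yaw); o=np.r_[o[:2],0]
    return lambda p:o+np.array([c*p[0]-s*p[1],s*p[0]+c*p[1],p[2]])
c=cap('top');s=cap('side')
# insert
a=onz(c,155.75,215.5,.126);b=onz(c,158,244.25,.126);d=(a-b)[:2]
print('ins len',np.linalg.norm(d)); yi=np.arctan2(d[1],d[0]); n=np.array([np.sin(yi),-np.cos(yi)])
ci=(a+b)[:2]/2+.005*n
# rack
tl=onz(c,265,229.5,.1335);tr=onz(c,311.25,227,.1335);rl=onz(c,263,195,.1215);rr=onz(c,307.5,192,.1215)
d=(tl-tr)[:2];print('hooks',tl,tr,np.linalg.norm(d)); yr=np.arctan2(d[1],d[0])-np.pi/2
h=(rl-tl+rr-tr)[:2];print('yaw',np.degrees([yr,np.arctan2(h[1],h[0])]))
yr=(yr+np.arctan2(h[1],h[0]))/2
cr=(tl+tr)[:2]/2+.032*np.array([np.cos(yr),np.sin(yr)])
# tray
m=cv2.inRange(cv2.cvtColor(c['img'],cv2.COLOR_RGB2GRAY),75,255);roi=np.zeros_like(m);roi[175:285,362:465]=m[175:285,362:465]
k=max(cv2.findContours(roi,0,2)[0],key=cv2.contourArea);B=cv2.boxPoints(cv2.minAreaRect(k));print(B.tolist())
P=np.array([onz(c,u,v,.032)[:2] for u,v in B]);ct=P.mean(0);e=[P[1]-P[0],P[2]-P[1]];L=[np.linalg.norm(v) for v in e];print('tray',L)
v=e[int(np.argmax(L))];yt=np.arctan2(v[1],v[0]); yt=(yt+np.pi/2)%np.pi-np.pi/2
print('ins',ci,np.degrees(yi),'rack',cr,np.degrees(yr),'tray',ct,np.degrees(yt))
np.savez('est.npz',ci=ci,yi=yi,cr=cr,yr=yr,ct=ct,yt=yt)
fi,fr,ft=T(ci,yi),T(cr,yr),T(ct,yt)
pts=[fi((x,y,z)) for x in(-.032,.032) for y in(-.005,.005) for z in(.098,.126)]
pts+=[fr((-.004,yy+y,z)) for yy in(.05,-.05) for y in(-.015,.015) for z in(.095,.147)]+[fr((-.032,y,.1335)) for y in(.05,-.05)]+[fr((.045,y,.135)) for y in(.085,-.085)]
pts+=[ft((x,y,.032)) for x in(-.095,.095) for y in(-.075,.075)]
o=[]
for q,R in((c,[(120,190,100,75),(250,165,100,75),(362,170,100,110)]),(s,[(180,275,100,75),(220,170,100,75),(295,140,100,75)])):
    im=cv2.resize(q['img'][:,:,::-1],None,fx=4,fy=4,interpolation=cv2.INTER_CUBIC)
    for p in pts:
        u,w=proj(q,p);cv2.circle(im,(int(4*u+2),int(4*w+2)),3,(255,0,255),-1)
    o.append(np.hstack([cv2.resize(im[4*y:4*y+4*H,4*x:4*x+400],(266 if i==2 else 266,200 if H==75 else 292))[:292] if H==75 else cv2.resize(im[4*y:4*y+440,4*x:4*x+400],(182,200)) for i,(x,y,W,H) in enumerate(R)]))
w=max(i.shape[1] for i in o);cv2.imwrite('pics/ov1.png',np.vstack([cv2.copyMakeBorder(i,0,0,0,w-i.shape[1],0) for i in o]))
E
python3 est.py
```

```text
ins len 0.06319791765922268
hooks [0.54298594 0.06915201 0.1335    ] [ 0.55078804 -0.03174795  0.1335    ] 0.10120115658371961
yaw [4.4216068  5.65855655]
[[369.81610107421875, 198.75018310546875], [432.61602783203125, 180.97662353515625], [454.4288330078125, 258.0484924316406], [391.62890625, 275.8220520019531]]
tray [np.float64(0.1628000514146759), np.float64(0.1953966097360423)]
ins [0.5375173  0.30098647] 7.087357487247409 rack [0.57876326 0.02151331] 5.040081675743368 tray [ 0.55669128 -0.28837799] 15.57296678907658
```

View pics/ov1.png

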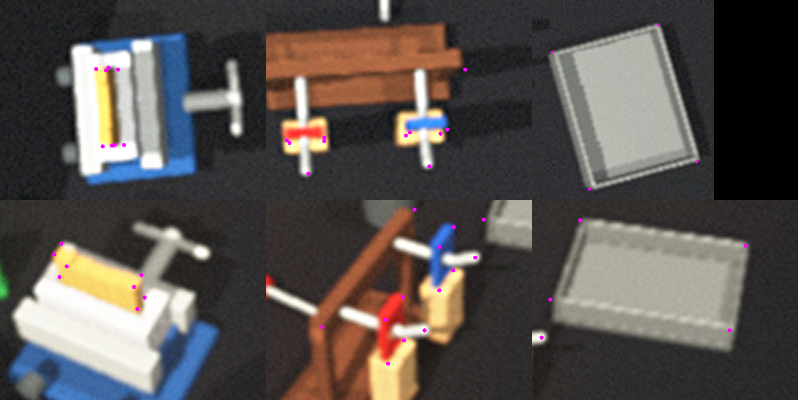

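The overlay agrees to within about 2–3 mm on the insert, hooks and tray (the tray's side view is about 2 px off). The handle plates sit about 2 mm further toward +x than predicted. Next is the insert.

```bash
python3 - <<'E'
from h import *
E=np.load('est.npz');ci=E['ci'];y=np.degrees(E['yi'])
st=lambda:print({k:np.round(ctrl.sense()[k],4).tolist() for k in('clock','ee_pos','wrist_force','width')})
ctrl.goto([ci[0],ci[1],.22],[180,0,y]);ctrl.set_gripper(.032,70);st()
ctrl.move_linear([*ci,.14],speed=.1)
print(ctrl.move_linear([*ci,.101],speed=.04,guard=8));st()
cap('side','near1.png');cap('top','near1t.png')
t=cv2.imread('pics/near1t.png');s=cv2.imread('pics/near1.png')
z=lambda im,x,y:cv2.resize(im[y:y+100,x:x+100],(400,400),interpolation=cv2.INTER_CUBIC)
cv2.imwrite('pics/near1c.png',np.hstack([z(t,110,180),z(s,170,250)]))
E
```

```text
{'clock': 2.575, 'ee_pos': [0.5375, 0.301, 0.22], 'wrist_force': [0.4122, -0.8906, -0.2477], 'width': 0.0319}
False
{'clock': 4.65, 'ee_pos': [0.5377, 0.301, 0.1013], 'wrist_force': [0.1792, 0.7058, 0.1306], 'width': 0.032}
```

View pics/near1c.png

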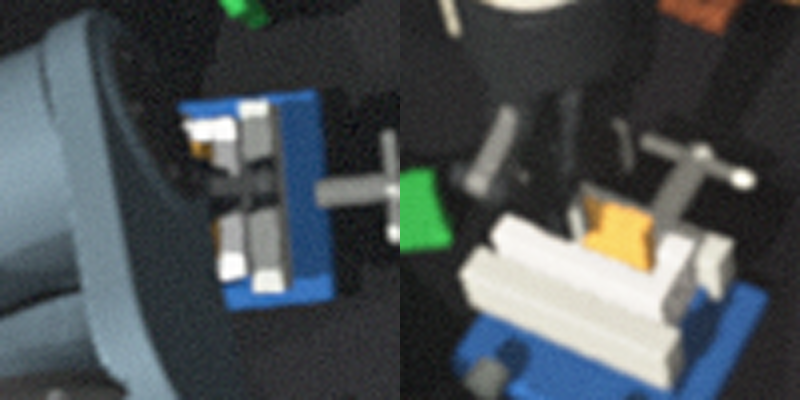

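The fingers straddle the insert with no contact: in the top crop a finger is on its −y side, and in the side crop brass shows beside the finger at about (620,235). I'll close gently and read the lateral force.

```bash
python3 - <<'E'
from h import *
E=np.load('est.npz');ci=E['ci'];y=np.degrees(E['yi'])
st=lambda:print({k:np.round(ctrl.sense()[k],4).tolist() for k in('clock','ee_pos','wrist_force','moment','width')})
ctrl.set_gripper(0,25);st()
E
```

```text
{'clock': 5.1583, 'ee_pos': [0.5376, 0.3009, 0.1011], 'wrist_force': [0.2683, -0.3614, 2.1467], 'moment': [-0.0444, -0.005, -0.0503], 'width': -0.0}
```

```bash
python3 - <<'E'
from h import *
o=[]
p=ctrl.sense()['ee_pos']
for n,x,y in(('top',110,180),('side',170,250)):
    c=cap(n);im=cv2.resize(c['img'][:,:,::-1],None,fx=4,fy=4,interpolation=cv2.INTER_CUBIC)
    u,v=proj(c,p);print(n,u,v);cv2.circle(im,(int(4*u+2),int(4*v+2)),3,(255,0,255),-1);o.append(im[4*y:4*y+400,4*x:4*x+400])
cv2.imwrite('pics/near2.png',np.clip(np.hstack(o)*1.5,0,255).astype(np.uint8))
E
```

```text
top 162.3467309261357 229.77806116335645
side 217.54173599126702 306.23495216259033
```

View pics/near2.png

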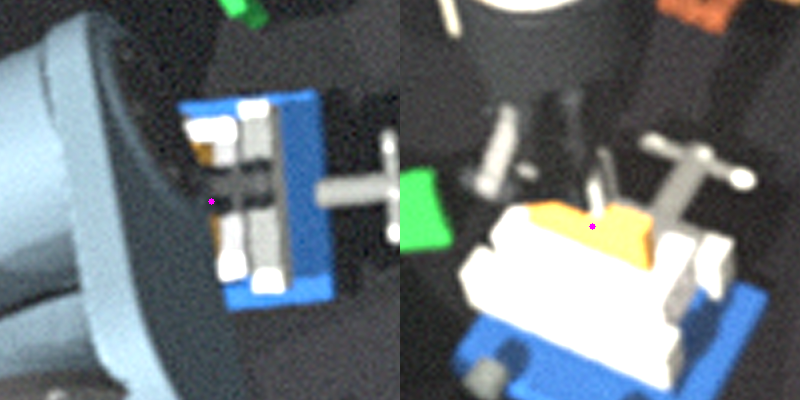

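The gripper closed on nothing, and in the side view the shut fingers are behind the insert (on its −y side), up and right of the projected TCP. I'll lift clear and compare the projected TCP with the seen fingertips.

```bash
python3 - <<'E'
from h import *
p=ctrl.sense()['ee_pos'];print(ctrl.sense()['tcp_rot'])
ctrl.move_linear([p[0],p[1],.20],speed=.1)
p=ctrl.sense()['ee_pos'];print(p,ctrl.sense()['wrist_force'])
o=[]
for n,x,y in(('top',80,170),('side',150,210)):
    c=cap(n,n+'3.png');im=cv2.resize(c['img'][:,:,::-1],None,fx=4,fy=4,interpolation=cv2.INTER_CUBIC)
    u,v=proj(c,p);print(n,u,v);cv2.circle(im,(int(4*u+2),int(4*v+2)),3,(255,0,255),-1);o.append(im[4*y:4*y+560,4*x:4*x+400])
cv2.imwrite('pics/near3.png',np.clip(np.hstack(o)*1.5,0,255).astype(np.uint8))
E
```

```text
[ 1.79998515e+02 -1.59794111e-02  7.08782995e+00]
[0.53733162 0.30079677 0.19927087] [0.10538602 0.32033971 0.05984413]
top 148.7910829597179 228.98979054484374
side 211.21736576181155 274.68561169424765
```

View pics/near3.png

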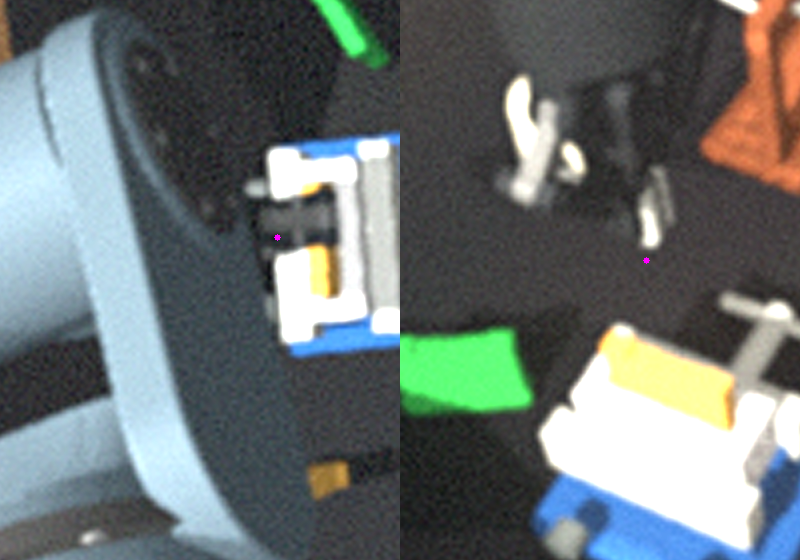

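The seen tips are about 4 px above the projected TCP, so the pictures don't settle it. I'll probe instead: descend with shut fingers under a small guard at a few offsets across the insert.

```bash
python3 - <<'E'
from h import *
E=np.load('est.npz');ci=E['ci'];yi=float(E['yi']);n=np.array([-np.sin(yi),np.cos(yi)])
for o in(0,.012,-.012):
    p=ci+o*n
    ctrl.move_linear([*p,.145],speed=.1)
    g=ctrl.move_linear([*p,.103],speed=.04,guard=5);s=ctrl.sense();print(o,g,np.round(s['ee_pos'],4),np.round(s['wrist_force'],2),s['clock'])
    ctrl.move_linear([*p,.145],speed=.1)
E
```

```text
0 False [0.5377 0.3011 0.1033] [-0.77 -0.19 -0.34] 8.4
0.012 False [0.5362 0.313  0.1033] [-0.98  0.47 -0.4 ] 10.4333
-0.012 False [0.5391 0.2891 0.1033] [ 0.74 -0.64  0.46] 12.5917
```

```bash
python3 - <<'E'
from h import *
E=np.load('est.npz');ci=E['ci']
ctrl.move_linear([*ci,.11],speed=.15)
g=ctrl.move_linear([*ci,.08],speed=.02,guard=4);s=ctrl.sense();print(g,np.round(s['ee_pos'],4),np.round(s['wrist_force'],2),np.round(s['moment'],2),s['clock'])
p=s['ee_pos'];o=[]
for n,x,y in(('top',80,170),('side',170,240)):
    c=cap(n,n+'4.png');im=cv2.resize(c['img'][:,:,::-1],None,fx=4,fy=4,interpolation=cv2.INTER_CUBIC)
    u,v=proj(c,p);print(n,u,v);o.append(im[4*y:4*y+400,4*x:4*x+400])
cv2.imwrite('pics/near4.png',np.clip(np.hstack(o)*1.3,0,255).astype(np.uint8))
E
```

```text
True [0.5376 0.3011 0.101 ] [-1.11 -1.18  5.78] [-0.09  0.2   0.01] 14.25
top 162.30158961212715 229.77543716615997
side 217.50118287404308 306.34370901037664
```

View pics/near4.png

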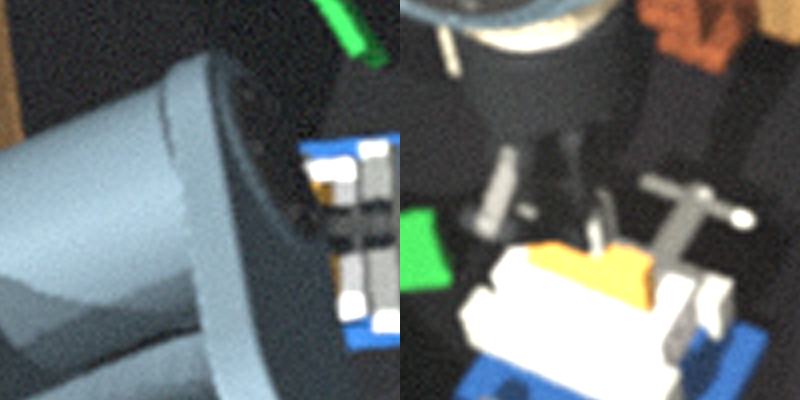

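The shut tips rest in the hollow of the insert's top, at crop (597,250), while the reported TCP z is 0.101 and the top should be at 0.122. So the fingers end about 21 mm above the reported TCP. I'll work relative to this contact: open, go down about 22 mm under guard, and grip.

```bash
python3 - <<'E'
from h import *
E=np.load('est.npz');ci=E['ci']
st=lambda:print({k:np.round(ctrl.sense()[k],4).tolist() for k in('clock','ee_pos','wrist_force','moment','width')})
ctrl.move_linear([*ci,.106],speed=.05);ctrl.set_gripper(.032,30)
print(ctrl.move_linear([*ci,.080],speed=.03,guard=6));st()
ctrl.set_gripper(0,30);st()
E
```

```text
False
{'clock': 16.0333, 'ee_pos': [0.5376, 0.301, 0.0802], 'wrist_force': [0.0831, -0.2764, 0.2139], 'moment': [0.0267, -0.0061, -0.062], 'width': 0.0321}
{'clock': 16.3667, 'ee_pos': [0.5375, 0.3026, 0.0804], 'wrist_force': [-1.6832, 9.2782, -0.382], 'moment': [1.7412, 0.3395, -0.0433], 'width': 0.0093}
```

The insert is gripped at about 10 mm width, with 9 N of lateral force (insert about 2 mm toward +y). I'll shift to relieve that, grip firmly and pull.

```bash
python3 - <<'E'
from h import *
E=np.load('est.npz');ci=E['ci']
st=lambda:print({k:np.round(ctrl.sense()[k],4).tolist() for k in('clock','ee_pos','wrist_force','moment','width')})
c=ci+np.array([0,.002])
ctrl.move_linear([*c,.0803],speed=.02);st()
ctrl.set_gripper(0,90);st()
ctrl.move_linear([*c,.088],speed=.02);st()
ctrl.move_linear([*c,.12],speed=.05);st()
ctrl.move_linear([*c,.24],speed=.15);st()
c1=cap('side','lift.png')
cv2.imwrite('pics/liftc.png',cv2.resize(c1['img'][180:360,130:330,::-1],(600,540),interpolation=cv2.INTER_CUBIC))
E
```

```text
{'clock': 16.6167, 'ee_pos': [0.5375, 0.3031, 0.0804], 'wrist_force': [0.4706, 1.0381, 0.9194], 'moment': [0.2262, 0.0777, -0.0113], 'width': 0.0094}
{'clock': 16.8333, 'ee_pos': [0.5377, 0.303, 0.0805], 'wrist_force': [-1.1899, 1.7804, 2.5499], 'moment': [0.3797, 0.1514, 0.0177], 'width': 0.0079}
{'clock': 17.3667, 'ee_pos': [0.5371, 0.3028, 0.0876], 'wrist_force': [-1.3351, 3.118, -8.5046], 'moment': [0.4858, 0.1099, -0.0431], 'width': 0.0076}
{'clock': 18.1583, 'ee_pos': [0.5374, 0.3028, 0.1198], 'wrist_force': [-0.5747, -0.4471, -1.382], 'moment': [-0.0422, 0.0627, 0.0722], 'width': 0.008}
{'clock': 19.1083, 'ee_pos': [0.5371, 0.3028, 0.2389], 'wrist_force': [-0.4063, -0.6277, -1.9328], 'moment': [-0.0114, -0.0065, -0.0008], 'width': 0.008}
```

View pics/liftc.png

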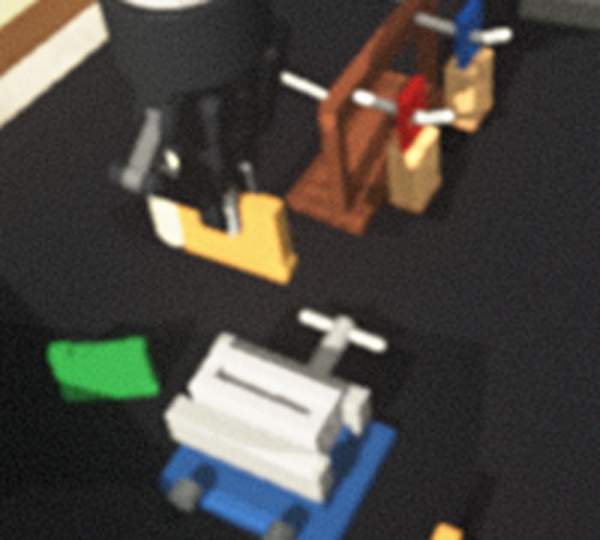

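The insert is out: the slot is empty, and the insert hangs level in the fingers at about (230,235). Next I set it in the tray, toward the robot-side end with its length across the tray.

```bash
python3 - <<'E'
from h import *
E=np.load('est.npz');ct=E['ct'];yt=float(E['yt']);p=ct+np.array([np.cos(yt),np.sin(yt)])*-.045;y=np.degrees(yt)+90
st=lambda:print({k:np.round(ctrl.sense()[k],4).tolist() for k in('clock','ee_pos','wrist_force','moment','width','qpos')})
ctrl.goto([*p,.24],[180,0,y]);st()
ctrl.move_linear([*p,.06],speed=.15)
print(ctrl.move_linear([*p,.005],speed=.03,guard=4));st()
z=ctrl.sense()['ee_pos'][2]
ctrl.set_gripper(.02,30);st()
ctrl.move_linear([*p,z+.06],speed=.06)
ctrl.move_linear([*p,.28],speed=.25);st()
E
```

```text
{'clock': 21.5083, 'ee_pos': [0.5136, -0.3, 0.2399], 'wrist_force': [0.1682, 0.7963, -1.026], 'moment': [0.0146, 0.0435, -0.0148], 'width': 0.0074, 'qpos': [-34.7805, 23.1518, 85.6198, 0.0069, 71.2345, -50.3656]}
True
{'clock': 24.15, 'ee_pos': [0.5134, -0.3007, 0.0175], 'wrist_force': [0.2025, -0.5548, 5.0309], 'moment': [0.1686, 0.1235, 0.0175], 'width': 0.0076, 'qpos': [-34.8346, 38.9037, 95.0234, -0.0128, 46.0722, -50.4014]}
{'clock': 24.425, 'ee_pos': [0.5128, -0.3001, 0.0167], 'wrist_force': [0.5979, 0.1416, -0.186], 'moment': [-0.0085, 0.0285, 0.015], 'width': 0.0199, 'qpos': [-34.8231, 38.9462, 95.0848, -0.0064, 46.0631, -50.3972]}
{'clock': 26.5417, 'ee_pos': [0.5128, -0.3001, 0.2784], 'wrist_force': [-0.8649, 0.3469, -1.0369], 'moment': [-0.0148, -0.0296, 0.0363], 'width': 0.02, 'qpos': [-34.8229, 21.5323, 82.575, -0.0055, 76.1257, -50.3966]}
```

Set down gently, and contact at z = 0.0175 confirms the ~20 mm offset here too. Now the blue block, with z corrected.

```bash
python3 - <<'E'
from h import *
E=np.load('est.npz');cr=E['cr'];yr=float(E['yr']);X=np.array([np.cos(yr),np.sin(yr)]);Y=np.array([-X[1],X[0]])
p=cr+.002*X-.05*Y
c=cap('top');print(p,onz(c,310.5,210.6,.14),onz(c,310.5,210.6,.147))
m=cv2.inRange(cv2.cvtColor(c['img'],cv2.COLOR_RGB2HSV),(100,120,80),(125,255,255));m[:,:285]=0
k=cv2.findContours(m,0,2)[0];print([(cv2.boundingRect(q),cv2.contourArea(q)) for q in k if cv2.contourArea(q)>10])
st=lambda:print({k:np.round(ctrl.sense()[k],4).tolist() for k in('clock','ee_pos','wrist_force','moment','width')})
y=np.degrees(yr)+180
ctrl.goto([*p,.2],[180,0,y]);ctrl.set_gripper(.055,30)
print(ctrl.move_linear([*p,.098],speed=.08,guard=5));st()
c=cap('side','blue.png')
cv2.imwrite('pics/bluec.png',cv2.resize(c['img'][130:280,200:400,::-1],(800,600),interpolation=cv2.INTER_CUBIC))
E
```

```text
[ 0.58514816 -0.02811766] [ 0.58623107 -0.02890828  0.14      ] [ 0.58574767 -0.02828993  0.147     ]
[((303, 208, 15, 6), 33.0)]
False
{'clock': 29.575, 'ee_pos': [0.5855, -0.0282, 0.0985], 'wrist_force': [0.0769, -1.1104, -0.3018], 'moment': [-0.0125, -0.0275, 0.0044], 'width': 0.055}
```

View pics/bluec.png

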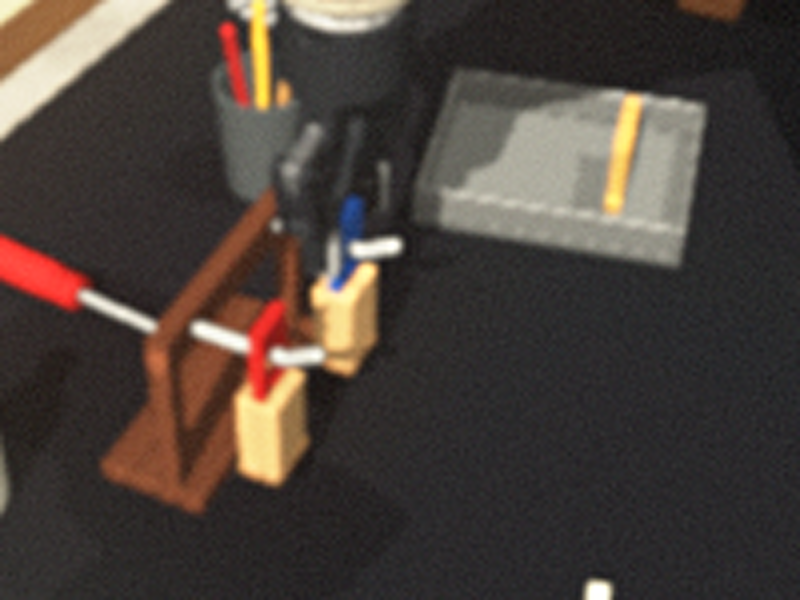

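The fingers straddle the blue plate at (350,240), and the insert stands in the tray at (622,150). Grip, raise 15 mm, and withdraw along the hook.

```bash
python3 - <<'E'
from h import *
E=np.load('est.npz');yr=float(E['yr']);X=np.array([np.cos(yr),np.sin(yr)])
st=lambda:print({k:np.round(ctrl.sense()[k],4).tolist() for k in('clock','ee_pos','wrist_force','moment','width')})
ctrl.set_gripper(0,50);st()
p=np.array(ctrl.sense()['ee_pos']); p=np.array([*p[:2],.0985])
ctrl.move_linear(p+[0,0,.015],speed=.03);st()
q=p+[0,0,.015]-np.r_[X*.07,0]
print(ctrl.move_linear(q,speed=.04,guard=6));st()
E
```

```text
{'clock': 29.9667, 'ee_pos': [0.5854, -0.0282, 0.0984], 'wrist_force': [-0.0101, -0.4419, 3.2531], 'moment': [-0.0893, 0.039, -0.0069], 'width': 0.029}
{'clock': 30.6333, 'ee_pos': [0.5853, -0.0282, 0.1134], 'wrist_force': [0.6554, -0.0817, -1.3296], 'moment': [-0.027, 0.0088, -0.0195], 'width': 0.029}
False
{'clock': 32.5333, 'ee_pos': [0.5158, -0.0343, 0.1135], 'wrist_force': [0.8254, 0.111, -0.994], 'moment': [-0.0152, -0.0121, -0.0141], 'width': 0.029}
```

```bash
python3 - <<'E'
from h import *
E=np.load('est.npz');ct=E['ct'];yt=float(E['yt']);X=np.array([np.cos(yt),np.sin(yt)]);t=ct+.035*X;y=np.degrees(yt)+180
st=lambda:print({k:np.round(ctrl.sense()[k],4).tolist() for k in('clock','ee_pos','wrist_force','moment','width')})
s=ctrl.sense()['ee_pos']
ctrl.move_linear([s[0],s[1],.22],speed=.15)
ctrl.goto([*t,.22],[180,0,y])
ctrl.move_linear([*t,.095],speed=.12);st()
print(ctrl.move_linear([*t,.055],speed=.025,guard=3.5));st()
c=cap('side','place.png')
cv2.imwrite('pics/placec.png',cv2.resize(c['img'][100:250,240:440,::-1],(800,600),interpolation=cv2.INTER_CUBIC))
E
```

```text
{'clock': 35.5833, 'ee_pos': [0.5909, -0.2792, 0.0959], 'wrist_force': [-0.1782, -0.4532, -1.4127], 'moment': [0.0523, 0.0198, -0.0111], 'width': 0.0287}
True
{'clock': 36.5833, 'ee_pos': [0.5907, -0.279, 0.0702], 'wrist_force': [0.4043, 0.5022, 5.5503], 'moment': [0.0612, -0.063, -0.0093], 'width': 0.0287}
```

View pics/placec.png

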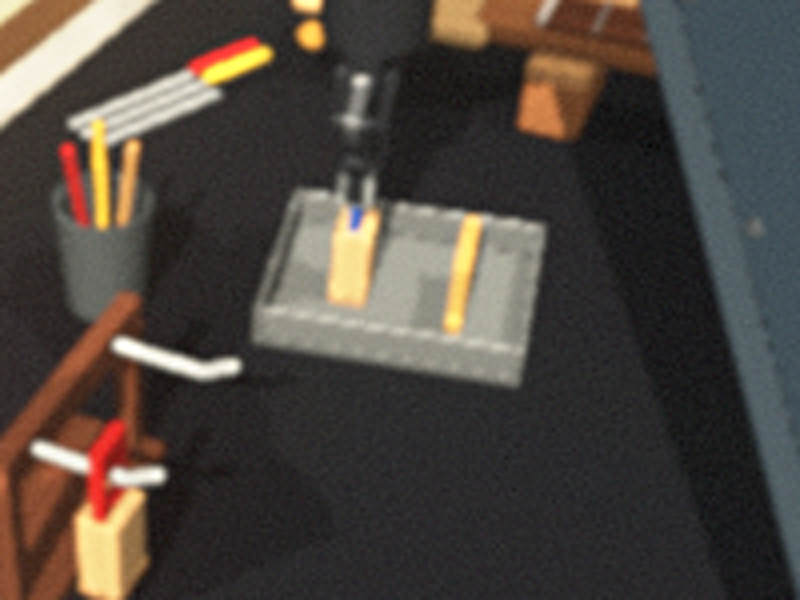

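The block is upright on the tray floor (about (353,265)), contact came at the predicted height, and the insert and red block are fine. Release, retreat and do a final check.

```bash
python3 - <<'E'
from h import *
s=ctrl.sense()['ee_pos']
ctrl.set_gripper(.055,30)
ctrl.move_linear([s[0],s[1],.13],speed=.06);ctrl.move_linear([s[0],s[1],.26],speed=.2)
ctrl.goto([.40,.0,.32],[180,0,185])
ctrl.wait(.5);print(ctrl.sense()['clock'],ctrl.sense()['wrist_force'])
a=cap('side','end.png')['img'][60:360,120:420,::-1];b=cap('top','endt.png')['img'][80:320,120:480,::-1]
a=cv2.resize(a,(400,400));cv2.imwrite('pics/endc.png',np.hstack([a,cv2.resize(b,(400,400*240//360))if 0 else cv2.copyMakeBorder(cv2.resize(b,(400,267)),0,133,0,0,0)]))
E
```

```text
40.7583 [ 0.92111591 -0.23184839  0.13065213]
```

View pics/endc.png

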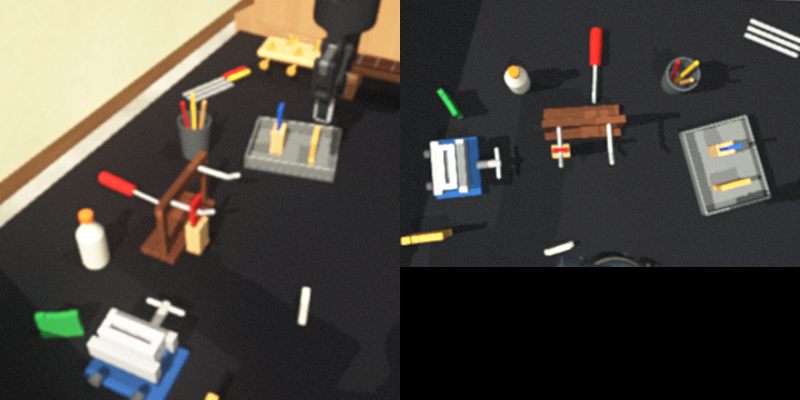

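Both pieces stand in the tray (blue block at side crop (278,135), insert at (315,145)). The red block still hangs and the bystanders look unmoved.

```bash
python3 -c "
from plant import ctrl
print(ctrl.hand_in())"
```

```text
the job is handed in; nothing more can be done
None
```

The job is handed in at about 41 s on the robot's clock, of the 72 s allowed. The brass insert and the blue-handled block were both set down in the tray under a force guard, and both stand upright there.

**Last checks:** The final side and top pictures show both pieces inside the tray walls. The red block still hangs on its hook, and the glue bottle, pen cup, screwdriver and spare look unmoved. The arm is clear of everything. I judged this by eye and did not measure the final poses.

**What disagreed:**
- **First grasp:** The gripper first closed on nothing above the insert. A touch probe showed the real fingertips end about 20 mm above the reported TCP. I corrected for this, and both set-downs made contact within about 2 mm of the height it predicted.
- **Insert position:** My estimate was about 2 mm off in y. It showed as a 9 N side force when gripping, which I relieved before pulling.
- **Tray overlay:** The tray's predicted corners were about 2 px off in the side view. This had no visible effect on the placing.

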